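# Slide the tall crate of steel bars home into the corner stop

## Task

Push the tall, heavy plywood crate across the bench until it stands fully home in the steel corner stop, square and flat against both of its rails, and then leave it. It is tall and narrow and goes over if pushed high, so push low near its base and let it slide upright: do not tip it and do not lift it, not even by its handle. Leave the can, the steel channel and the screw jack where they stand.

Things in the scene. Friction and masses are not known exactly. Their poses are not given: they have to be found in the camera images.
- crate: Tall open-topped plywood crate packed with upright steel bars: 100 x 100 mm footprint, upright walls 200 mm high, thin steel bail handle over it up to 250 mm. About 1.3 kg; sliding it takes about 5 to 15 N. Pushed above about 65 mm it may tip; pushed 15 to 45 mm above the bench it slides. Origin: centre of its underside; x, y square to its walls, z up.
- stops: Corner stop fixed to the bench: two dark steel rails, 40 mm high, 6 mm thick, in an L. Origin: inner corner at bench height. Inner faces: far rail x = 0, running 220 mm along -y; left rail y = 0, running 260 mm along -x. Flat bolted feet 40 mm out on the outer sides. The crate belongs inside: home, its centre is at x = y = -50 mm in this frame. x points away from the robot within 10 degrees.
- can: Bystander: upright plain metal can, 60 mm diameter, 150 mm high. Origin: centre of its underside.
- channel: Bystander: U-shaped steel channel lying open side up, 140 x 50 x 38 mm. Origin: centre of its underside, x along its length.
- jack: Bystander: small steel screw jack, round foot 64 mm, stem 24 mm, head 40 mm, 82 mm high. Origin: centre of its underside.

How it is judged:
At the end, for the whole second after the job is handed in: The crate stands upright and at rest on the bench inside the corner stop, within 6 mm of both rails (its centre no more than 56 mm from each rail's inner face) and square to them within 0.06 rad (3.4 degrees) (x of crate in the frame of stops between -0.056 and -0.045 m and y of crate in the frame of stops between -0.056 and -0.045 m and (angle between the x axis of crate and the x axis of stops, either way round below 0.06 rad or angle between the x axis of crate and the y axis of stops, either way round below 0.06 rad) and angle between crate's own z axis and vertical below 0.03 rad and height (world z) of crate below 0.006 m and linear speed of crate below 0.01 m/s); the robot touches nothing.
It fails at once if the crate is tipped by more than 0.15 rad (9 degrees) (angle between crate's own z axis and vertical above 0.15 rad).
It fails at once if the crate is lifted off the bench (its underside's centre more than 15 mm up) (height (world z) of crate above 0.015 m).
It fails at once if the can is moved by more than 20 mm (distance of can from where it was at the start of the episode above 0.02 m).
It fails at once if the steel channel is moved by more than 20 mm (distance of channel from where it was at the start of the episode above 0.02 m).
It fails at once if the screw jack is moved by more than 20 mm (distance of jack from where it was at the start of the episode above 0.02 m).
It also fails if it takes over 72 s, if anything falls off the work surface, if the arm or the gripper's body presses on something with over 40 N, if the wrist force passes 120 N, or if a joint passes its speed limit or range.

## Robot

A 6-joint arm with a two-finger parallel gripper is mounted at the origin on the work surface. World frame = base frame: x ahead of the robot, y to its left, z up, the work surface at z = 0. Lengths are in m, angles in rad, forces in N, time in s.
With the tool pointing down it reaches from about 0.3 to 0.875 m from the base axis. Payload 6.4 kg.
Tool frame: the origin (TCP) lies between the finger pads; the fingertips stand 25 mm ahead of it and the grasp point (between the pads) lies 6 mm ahead of it; z points along the fingers, y is the line along which they close (so a half turn about z gives the same grasp; the last joint's range is limited). The gripper opens to 85 mm and grips with 20 to 120 N. Pads are 22 mm wide; open, the fingers measure 114 mm over their backs; the gripper's body (76 mm by 85 mm) begins 54 mm behind the grasp point. The pads swing forward as they close: fully open they stand 13 mm farther back than shut.
Start: joints at [0.929, 0.181, 1.607, -0, 1.354, -0.206], TCP at [0.243, 0.521, 0.223] pointing down, gripper open.
Joint ranges: [-2.99, 2.99], [-0.89, 2.07], [0.3, 2.58], [-1.14, 4.28], [0, 2.63], [-3.12, 3.12]. Speed limits (rad/s): [2.57, 2.57, 3.01, 3.14, 3.14, 3.14].

## Interface

Orientations are given as a unit quaternion [w, x, y, z].
In Python, from bench import ctrl gives the robot as it stands.
- The arm moves only by the tool servo_tool, never from a script. Its argument "series" is text: rows parted by semicolons, each of 7 numbers parted by spaces: the gripper command: -1 is fully open, 1 is shut, values between are in proportion, then the shift along the tool's x, y, z in m, then the turn, a rotation vector about the tool's x, y, z in degrees. A call has 1 to 12 rows; each row is the pose to reach, as a shift and turn from the pose commanded when the call began, along the tool's axes at that moment; what a row does not reach only later rows make up. A row lasts 1/12 s, in which the tool goes at most 41.7 mm and 7.16 degrees, less where a joint would pass 70% of its speed; a pose out of reach is approached as far as the arm can. A call with a gripper value outside its range is refused whole. The fingers move at their own pace and stop on an object; the grip force is fixed at half the most. Time passes only in rows, so rows that repeat a pose let the fingers close. It gives the time, the measured TCP pose, the force, the opening and the grip force at its end, in the units of the state.
- ctrl.get_obs(): the state, without advancing time (a new reading comes with each control period).
- ctrl.camera(name): name is "scene" or "side" or "wrist"; returns a dict with "img" (384x512x3 uint8, red, green, blue), "z_map" (384x512 float32, m along the optical axis (not along the pixel's ray), 0 where there is no reading), "fovy" (degrees; the focal length in pixels is half the picture's height over the tangent of half this angle, whatever the lens; pixels are square), "cx", "cy" (the principal point, pixels), "extrinsics" (4x4, takes a point from camera to world coordinates); the wrist camera has in their place "T_tool_cam" (4x4, takes a point from camera to tool coordinates, whose origin is the TCP and whose axes are the flange's). Camera axes: x right, y down, z forward; pixel columns grow to the right and rows downward; lengths in m; the calibration is good to about 2 mm. A picture is of the moment at which its call begins: read the wrist's pose just before it.
- ctrl.hand_in(): hands the job in; it is judged then, once.
The state is a dict: "time_s": time; "q": joint angles; "dq": joint speeds; "joint_efforts": joint torques, N m; "eef_pos": TCP position; "eef_rot": TCP orientation; "wrist_force": force on the tool from outside, world axes, zero at the start; "torque": the same for the moment, N m; "opening": opening from 0.0 (shut) to 1.0 (fully open); "grasp_force": force on a finger pad.
Only numpy, scipy, OpenCV 4.12 (cv2) and the standard library are available. Lean on these libraries where they do the work, as an engineer would, in place of code of your own. Each camera call takes 0.05 s, during which the arm holds its last target. There are 200 camera calls.

## Working session

There is one attempt and no reset: what is moved stays moved. The work goes in short steps, Python scripts to look and compute and a tool call to move; the robot and the scene stay as the last step left them, time stands still between calls to the robot, and variables do not carry over. Pictures are saved under pics/ and viewed, at most 10 in all, crops included, and the job is handed in when it is done.

Besides the shell and the picture viewer there is one more tool, called by a JSON object that holds its "op" and its "data", one argument or row to a line. servo_tool: Moves the arm, as the interface text tells. Its arguments: {"type":"object","properties":{"series":{"type":"string"}},"required":["series"]}

```bash
mkdir -p pics; cat > h.py <<'E'
import numpy as np, cv2
from bench import ctrl
def cloud(c):
    z=c["z_map"];h,w=z.shape;f=h/2/np.tan(np.radians(c["fovy"])/2)
    v,u=np.mgrid[:h,:w]
    P=np.stack([(u-c["cx"])*z/f,(v-c["cy"])*z/f,z,np.ones_like(z)],-1)
    W=P@c["extrinsics"].T; W=W[...,:3]; W[z==0]=np.nan
    return W
E
python3 - <<'E'
from h import *
o=ctrl.get_obs();print(o["time_s"],o["eef_pos"],o["eef_rot"])
a=[]
for n in("scene","side"):
    c=ctrl.camera(n);np.savez("pics/"+n,**c)
    print(n,np.round(c["extrinsics"],3).tolist(),c["fovy"])
    cv2.imwrite(f"pics/{n}0.png",cv2.resize(c["img"][...,::-1],(768,576)))
E
```

```text
0.0 [0.24234997 0.52080978 0.22168637] [-3.56260530e-04  2.16153603e-01  9.76358973e-01 -8.05377019e-04]
scene [[-0.06, 0.745, -0.664, 1.166], [0.998, 0.057, -0.026, 0.05], [0.019, -0.665, -0.747, 0.675], [0.0, 0.0, 0.0, 1.0]] 56.021360913898064
side [[-0.992, -0.074, 0.103, 0.52], [-0.127, 0.599, -0.79, 0.714], [-0.003, -0.797, -0.604, 0.554], [0.0, 0.0, 0.0, 1.0]] 55.18007059072143
```

View pics/scene0.png

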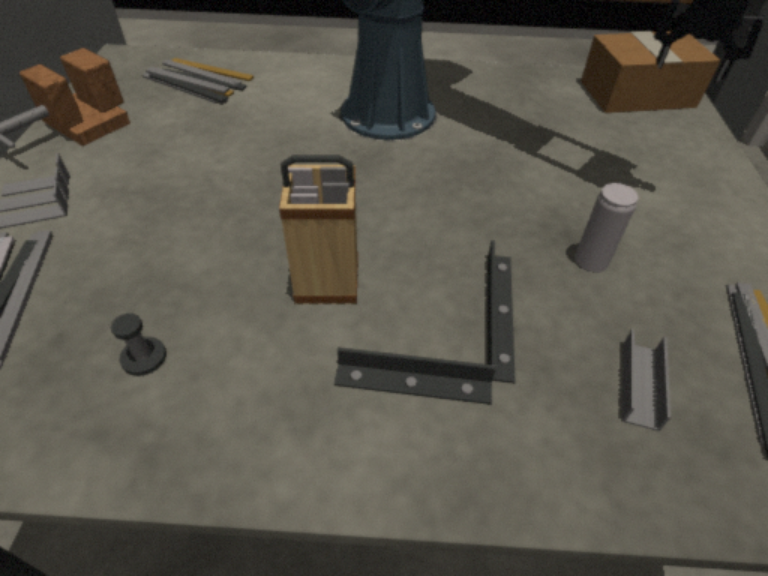

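View pics/side0.png

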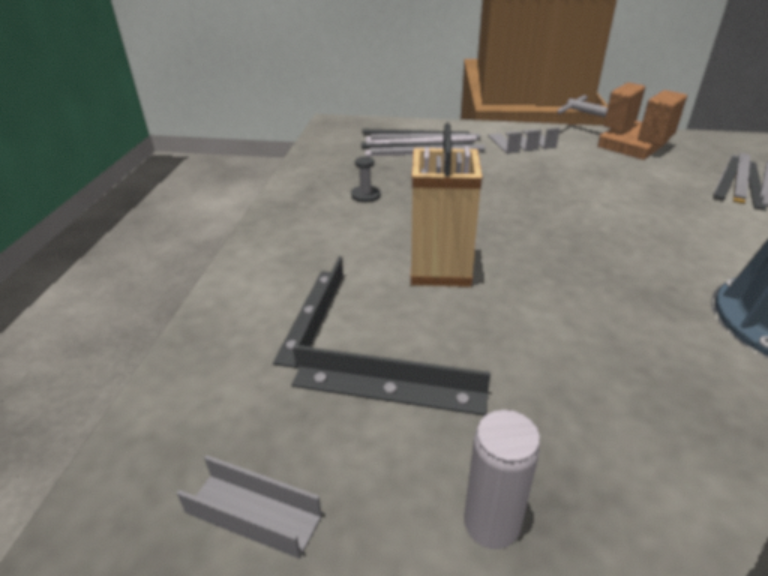

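Scene picture (768 wide): crate base at about (325,298), corner stop at (492,370) with the rails running to (340,358) and (490,250). The can is at (600,265), the channel at (645,380) and the jack at (142,357). The side view agrees, and the path from the crate to the corner is clear.

```bash
cat >> h.py <<'E'
def meas(cs):
    W=np.concatenate([cloud(c).reshape(-1,3) for c in cs]); W=W[~np.isnan(W).any(1)]
    m=lambda lo,hi,x0,x1,y0,y1:W[(W[:,2]>lo)&(W[:,2]<hi)&(W[:,0]>x0)&(W[:,0]<x1)&(W[:,1]>y0)&(W[:,1]<y1)]
    return W,m
E
python3 - <<'E'
from h import *
for n in("scene","side"):
    c=dict(np.load(f"pics/{n}.npz"));W,m=meas([c])
    Wi=cloud(c)
    P={"scene":dict(corner=(492,366),frail=(340,350),lrail=(490,245),crate=(325,299),can=(597,265),jack=(142,357),chan=(645,385)),
       "side":dict(corner=(297,350),frail=(340,262),lrail=(488,374),crate=(443,280),can=(507,435),jack=(365,193),chan=(250,510))}[n]
    for k,(u,v) in P.items(): print(n,k,np.round(Wi[int(v/1.5),int(u/1.5)],3))
    top=m(.192,.206,.3,.7,-.3,.15)
    print(n,"crate top",len(top),cv2.minAreaRect(top[:,:2].astype(np.float32)*1000))
    for nm,sel in(("wallx",None),):
        b=m(.02,.18,.3,.7,-.25,.04); print("wall ranges",np.percentile(b,[1,50,99],axis=0).round(3).tolist())
    r=m(.034,.046,.35,.85,-.12,.3)
    print("rail",len(r),np.percentile(r,[0,50,100],axis=0).round(3).tolist())
E
```

```text
scene corner [0.728 0.187 0.039]
scene frail [ 0.717 -0.03   0.042]
scene lrail [ 0.435  0.209 -0.001]
scene crate [ 0.598 -0.07   0.012]
scene can [0.492 0.386 0.02 ]
scene jack [ 0.734 -0.319  0.016]
scene chan [0.719 0.416 0.004]
scene crate top 954 ((549.3597412109375, -72.90567779541016), (103.4755859375, 101.85465240478516), 4.4046311378479)
wall ranges [[0.507, -0.118, 0.021], [0.597, -0.069, 0.111], [0.603, -0.02, 0.179]]
rail 827 [[0.466, -0.118, 0.034], [0.715, 0.109, 0.04], [0.733, 0.208, 0.046]]
side corner [0.725 0.193 0.035]
side frail [ 0.712 -0.016  0.038]
side lrail [0.47  0.209 0.038]
side crate [ 0.54  -0.019  0.015]
side can [0.463 0.391 0.148]
side jack [ 0.722 -0.312  0.011]
side chan [0.722 0.409 0.003]
side crate top 561 ((547.5152587890625, -69.8225326538086), (101.77212524414062, 106.9598617553711), 4.462202548980713)
wall ranges [[0.495, -0.113, 0.022], [0.544, -0.021, 0.111], [0.593, -0.016, 0.179]]
rail 926 [[0.467, -0.033, 0.034], [0.607, 0.194, 0.039], [0.732, 0.212, 0.046]]
```

```bash
cat >> h.py <<'E'
def line(P,xi,d=0):  # robust fit of coordinate xi as function of other
    a=P[:,1-xi];b=P[:,xi];k=np.ones(len(a),bool)
    for _ in range(6):
        p=np.polyfit(a[k],b[k],1);r=b-np.polyval(p,a);k=abs(r)<max(2*np.std(r[k]),.002)
    return p,r[k].std(),k.sum()
E
python3 - <<'E'
from h import *
for n in("scene","side"):
    c=dict(np.load(f"pics/{n}.npz"));W,m=meas([c])
    print(n)
    r=m(.037,.043,.35,.85,-.1,.3)
    f=r[(r[:,0]>.69)&(r[:,1]>-.03)&(r[:,1]<.18)];l=r[(r[:,1]>.17)&(r[:,0]<.71)&(r[:,0]>.47)]
    for nm,q,i in(("far x(y)",f,0),("left y(x)",l,1)):
        p,s,k=line(q,i);print(nm,p.round(4),s.round(4),k,"ext",q[:,1-i].min().round(3),q[:,1-i].max().round(3), "spread",np.percentile(q[:,i]-np.polyval(p,q[:,1-i]),[2,98]).round(4))
    b=m(.02,.18,.48,.63,-.14,.0)
    if n=="scene":
        q=b[b[:,0]>.585];print("crate +x wall",line(q,0),"edges",np.percentile(q[:,1],[1,99]))
    else:
        q=b[b[:,1]>-.028];print("crate +y wall",line(q,1),"edges",np.percentile(q[:,0],[1,99]))
E
```

```text
scene
far x(y) [0.0655 0.7172] 0.0021 298 ext -0.029 0.179 spread [-0.0044  0.0033]
left y(x) [-0.0701  0.238 ] 0.0019 225 ext 0.47 0.709 spread [-0.0026  0.0026]
crate +x wall (array([-0.07980343,  0.59218958]), np.float64(0.000892907479387222), np.int64(2196)) edges [-0.11807738 -0.02035342]
side
far x(y) [0.0657 0.7155] 0.0019 175 ext -0.028 0.18 spread [-0.003   0.0032]
left y(x) [-0.0686  0.2411] 0.0022 351 ext 0.472 0.71 spread [-0.0042  0.0037]
crate +y wall (array([ 0.07875072, -0.06387974]), np.float64(0.0009585614370121658), np.int64(2215)) edges [0.49494584 0.59269491]
```

```bash
cat >> h.py <<'E'
from scipy.spatial.transform import Rotation as R
TH=-.067; C=np.array([.7255,.1865,0])
SX=np.array([np.cos(TH),np.sin(TH),0]);SY=np.array([-SX[1],SX[0],0]);Z=np.array([0,0,1.])
def goal(pos,fwd,tilt=45,sgn=1):
    """tool shift/turn from now to pos, tool z tilted from down toward fwd, fingers square to fwd"""
    o=ctrl.get_obs();q=o["eef_rot"];R0=R.from_quat([q[1],q[2],q[3],q[0]]);t=np.radians(tilt)
    z=np.sin(t)*fwd-np.cos(t)*Z;y=sgn*np.cross(Z,fwd);x=np.cross(y,z)
    R1=R.from_matrix(np.stack([x,y,z],1));d=(R0.inv()*R1).as_rotvec(degrees=True)
    print("shift",R0.inv().apply(np.array(pos)-o["eef_pos"]).round(4),"turn",d.round(2),"|",np.linalg.norm(d).round(0))
def st(sx,sy,z): return C+sx*SX+sy*SY+z*Z
E
python3 - <<'E'
from h import *
print("contact pt",st(-.16,-.319,.036))
for s in(1,-1):
  goal([.38,.10,.36],SY,0,s);goal([.50,-.28,.30],SY,45,s)
E
```

```text
contact pt [ 0.54450197 -0.12107229  0.036     ]
shift [-0.3024 -0.3236 -0.1378] turn [-4.0000e-02 -1.0000e-01 -1.1113e+02] | 111.0
shift [-0.5716 -0.6174 -0.0775] turn [ -43.35  -29.79 -104.56] | 117.0
shift [-0.3024 -0.3236 -0.1378] turn [-9.000e-02  4.000e-02  6.887e+01] | 69.0
shift [-0.5716 -0.6174 -0.0775] turn [-27.06  39.38  65.09] | 81.0
```

{"op": "servo_tool", "data": {
  "series": "0 0 0 -0.04 0 0 7; 0 -0.03 -0.03 -0.08 0 0 14; 0 -0.06 -0.06 -0.11 0 0 21; 0 -0.09 -0.09 -0.138 0 0 28; 0 -0.12 -0.12 -0.138 0 0 35; 0 -0.15 -0.15 -0.138 0 0 42; 0 -0.18 -0.18 -0.138 0 0 49; 0 -0.21 -0.21 -0.138 0 0 56; 0 -0.24 -0.24 -0.138 0 0 63; 0 -0.27 -0.27 -0.138 0 0 69; 0 -0.302 -0.30 -0.138 0 0 69; 0 -0.302 -0.324 -0.138 0 0 69"
}}

```text
time_s: 1.1
eef_pos: [0.3795, 0.114, 0.3603]
eef_rot: [0.0, 0.731, 0.682, 0.0]
wrist_force: [0.5, -0.9, -0.4]
opening: 0.497
grasp_force: 0.0
```

```bash
python3 - <<'E'
from h import *
o=ctrl.get_obs();print(o["time_s"],o["eef_pos"],o["q"],o["opening"])
goal([.40,-.26,.36],SY,0,-1)
goal([.50,-.30,.30],SY,45,-1)
E
```

```text
1.1 [0.37951592 0.11400044 0.36026368] [-1.00240232e-02 -3.29451507e-01  1.81266771e+00 -3.29370134e-06
  1.65802305e+00  5.97403009e-02] 0.4965878662264762
shift [-3.717e-01  4.650e-02  3.000e-04] turn [ 0.02 -0.   -0.16] | 0.0
shift [-0.4046  0.149   0.0603] turn [ 0.08 45.   -0.14] | 45.0
```

{"op": "servo_tool", "data": {
  "series": "0 -0.04 0.005 0 0 0 0; 0 -0.08 0.01 0 0 0 0; 0 -0.12 0.015 0 0 0 0; 0 -0.16 0.02 0 0 0 0; 0 -0.20 0.025 0 0 6 0; 0 -0.24 0.03 0 0 12 0; 0 -0.28 0.035 0 0 18 0; 0 -0.32 0.04 0 0 24 0; 0 -0.36 0.05 0 0 30 0; 0 -0.385 0.08 0 0 36 0; 0 -0.40 0.11 0.03 0 42 0; 0 -0.405 0.149 0.06 0 45 0"
}}

```text
time_s: 2.1
eef_pos: [0.4902, -0.3015, 0.3048]
eef_rot: [-0.262, 0.677, 0.627, 0.282]
wrist_force: [-0.7, 0.4, 0.1]
opening: 0.495
grasp_force: 0.0
```

```bash
python3 - <<'E'
from h import *
o=ctrl.get_obs();print(o["time_s"],o["eef_pos"],o["q"],o["opening"],o["wrist_force"])
goal(st(-.155,-.40,.10),SY,45,-1)
goal(st(-.155,-.40,.036),SY,45,-1)
E
```

```text
2.1 [ 0.49024429 -0.30145234  0.30475793] [-1.01168403  0.49407086  1.23150257  0.49282305  2.04496607 -0.85102448] 0.49534899534861354 [-0.65347074  0.38078776  0.0837455 ]
shift [-0.0728  0.0463  0.2173] turn [ 0.34 -0.25 -0.41] | 1.0
shift [-0.1183  0.0464  0.2624] turn [ 0.34 -0.25 -0.41] | 1.0
```

{"op": "servo_tool", "data": {
  "series": "0 -0.01 0.005 0.03 0 0 0; 0 -0.02 0.01 0.06 0 0 0; 0 -0.03 0.02 0.09 0 0 0; 0 -0.04 0.03 0.12 0 0 0; 0 -0.05 0.04 0.15 0 0 0; 0 -0.06 0.046 0.18 0 0 0; 0 -0.07 0.046 0.205 0 0 0; 0 -0.085 0.046 0.225 0 0 0; 0 -0.10 0.046 0.243 0 0 0; 0 -0.115 0.046 0.259 0 0 0; 0 -0.1183 0.0464 0.2624 0.34 -0.25 -0.4; 0 -0.1183 0.0464 0.2624 0.34 -0.25 -0.4"
}}

```text
time_s: 3.1
eef_pos: [0.5431, -0.1968, 0.0365]
eef_rot: [-0.263, 0.673, 0.634, 0.277]
wrist_force: [-1.1, -0.4, 0.2]
opening: 0.501
grasp_force: 0.0
```

```bash
python3 - <<'E'
from h import *
o=ctrl.get_obs();print(o["time_s"],o["eef_pos"],o["q"].round(2),o["wrist_force"])
goal(st(-.155,-.34,.036),SY,45,-1)
goal(st(-.155,-.28,.036),SY,45,-1)
for n in("scene","side"):
    c=ctrl.camera(n);cv2.imwrite(f"pics/{n}1.png",c["img"][...,::-1])
a=np.hstack([cv2.imread("pics/scene1.png")[60:300,100:400],cv2.imread("pics/side1.png")[60:300,150:450]])
cv2.imwrite("pics/both1.png",cv2.resize(a,(800,320)))
E
```

```text
3.1 [ 0.54314046 -0.19683075  0.03653485] [-0.85  0.75  1.43  0.52  1.58 -0.96] [-1.12724646 -0.4292101   0.23631003]
shift [0.0383 0.0017 0.039 ] turn [-0.41  0.1   0.22] | 0.0
shift [0.0808 0.0022 0.0813] turn [-0.41  0.1   0.22] | 0.0
```

View pics/both1.png

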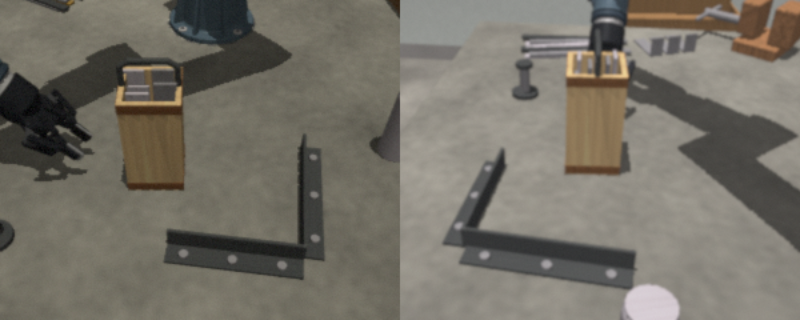

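The pusher is low beside the crate's -y face, with both fingertips at about (80,145) in the left half. Next I push slowly.

{"op": "servo_tool", "data": {
  "series": "0 0.007 0 0.007 0 0 0; 0 0.014 0.001 0.014 0 0 0; 0 0.021 0.001 0.021 0 0 0; 0 0.028 0.001 0.028 0 0 0; 0 0.033 0.001 0.033 0 0 0; 0 0.037 0.001 0.037 0 0 0; 0 0.041 0.002 0.041 0 0 0; 0 0.045 0.002 0.045 0 0 0; 0 0.049 0.002 0.049 0 0 0; 0 0.053 0.002 0.053 0 0 0; 0 0.057 0.002 0.057 0 0 0; 0 0.061 0.002 0.061 0 0 0"
}}

```text
time_s: 4.2
eef_pos: [0.5514, -0.1136, 0.0378]
eef_rot: [-0.259, 0.674, 0.634, 0.277]
wrist_force: [-3.4, -6.7, 1.1]
opening: 0.503
grasp_force: 3.7
```

```bash
cat >> h.py <<'E'
def crate():
    """crate top centre, yaw and lean in the stops frame, from the scene and side walls"""
    Ws=[cloud(ctrl.camera(n)).reshape(-1,3) for n in("scene","side")]
    Ws=[W[~np.isnan(W).any(1)] for W in Ws]
    T=[W[(W[:,2]>.188)&(W[:,2]<.206)&(W[:,0]>.45)&(W[:,0]<.76)&(W[:,1]>-.16)&(W[:,1]<.25)] for W in Ws]
    S=lambda W:np.stack([(W-C)@SX,(W-C)@SY,W[:,2]],1)
    a=[S(t) for t in T]
    for t in a: 
        k=cv2.minAreaRect((t[:,:2]*1000).astype(np.float32));print("top rect sx,sy mm",np.round(k[0],1),np.round(k[1],1),round(k[2],1))
    cx,cy=[np.mean([cv2.minAreaRect((t[:,:2]*1000).astype(np.float32))[0][i] for t in a])/1000 for i in(0,1)]
    for W,i in((Ws[0],0),(Ws[1],1)):
        s=S(W);s=s[(s[:,2]>.06)&(s[:,2]<.185)&(abs(s[:,i]-(cx,cy)[i]-.05)<.02)&(abs(s[:,1-i]-(cy,cx)[i])<.04)]
        A=np.c_[np.ones(len(s)),s[:,1-i]-(cy,cx)[i],s[:,2]]
        p=np.linalg.lstsq(A,s[:,i],rcond=None)[0];r=s[:,i]-A@p;k=abs(r)<.004
        p=np.linalg.lstsq(A[k],s[k,i],rcond=None)[0]
        print("face +s"+"xy"[i],"at base",p[0].round(4),"-> centre",(p[0]-.05).round(4),"slope(rad)",p[1].round(3),"lean",p[2].round(3),k.sum())
E
python3 - <<'E'
from h import *
o=ctrl.get_obs();print(o["time_s"],o["eef_pos"],o["wrist_force"]);crate()
goal(st(-.155,-.22,.036),SY,45,-1)
E
```

```text
4.2 [ 0.55139546 -0.11363729  0.03781341] [-3.3602399  -6.65144036  1.06900219]
top rect sx,sy mm [-157.6 -261.6] [105.8 101.8] 6.1
top rect sx,sy mm [-158.  -257.2] [101.7 105.3] 5.9
face +sx at base -0.1082 -> centre -0.1582 slope(rad) -0.11 lean 0.003 1494
face +sy at base -0.2084 -> centre -0.2584 slope(rad) 0.102 lean 0.002 1669
shift [ 0.0626 -0.0006  0.0645] turn [-0.23  0.33  0.33] | 1.0
```

{"op": "servo_tool", "data": {
  "series": "0 0.005 0 0.006 0 0 0; 0 0.010 0 0.011 0 0 0; 0 0.015 0 0.016 0 0 0; 0 0.020 0 0.021 0 0 0; 0 0.025 0 0.027 0 0 0; 0 0.030 0 0.032 0 0 0; 0 0.035 0 0.037 0 0 0; 0 0.040 0 0.042 0 0 0; 0 0.045 0 0.047 0 0 0; 0 0.050 0 0.052 0 0 0; 0 0.055 0 0.057 0 0 0; 0 0.060 0 0.062 0 0 0"
}}

```text
time_s: 5.3
eef_pos: [0.5583, -0.0285, 0.0371]
eef_rot: [-0.258, 0.674, 0.634, 0.278]
wrist_force: [-0.3, -10.8, 5.8]
opening: 0.5
grasp_force: 5.1
```

```bash
python3 - <<'E'
from h import *
o=ctrl.get_obs();print(o["time_s"],o["eef_pos"],o["wrist_force"],(o["eef_pos"]-C)@SX,(o["eef_pos"]-C)@SY);crate()
goal(st(-.155,-.14,.036),SY,45,-1)
E
```

```text
5.3 [ 0.55833617 -0.0285408   0.03712918] [ -0.31413385 -10.83517568   5.75643401] -0.1523918144964356 -0.2257499195689458
top rect sx,sy mm [-150.5 -241.7] [105.8 227.9] 0.3
top rect sx,sy mm [-151.9 -239.9] [102.  237.4] 0.1
face +sx at base -0.1027 -> centre -0.1527 slope(rad) 0.04 lean 0.002 532
face +sy at base -0.3411 -> centre -0.3911 slope(rad) 0.029 lean 0.856 22
shift [ 0.0592 -0.0016  0.0597] turn [-0.07  0.34  0.36] | 1.0
```

{"op": "servo_tool", "data": {
  "series": "0 0.005 0 0.005 0 0 0; 0 0.010 0 0.010 0 0 0; 0 0.015 0 0.015 0 0 0; 0 0.020 0 0.020 0 0 0; 0 0.024 0 0.024 0 0 0; 0 0.028 0 0.028 0 0 0; 0 0.032 0 0.032 0 0 0; 0 0.036 0 0.036 0 0 0; 0 0.040 0 0.040 0 0 0; 0 0.044 0 0.044 0 0 0; 0 0.048 0 0.048 0 0 0; 0 0.052 0 0.052 0 0 0"
}}

```text
time_s: 6.4
eef_pos: [0.5627, 0.0453, 0.0367]
eef_rot: [-0.258, 0.674, 0.634, 0.278]
wrist_force: [0.0, -10.1, 6.7]
opening: 0.498
grasp_force: 5.5
```

```bash
sed -i 's/^    a=\[S(t) for t in T\]/    e=ctrl.get_obs()["eef_pos"]-C;a=[S(t) for t in T];a=[t[(t[:,1]>e@SY)\&(t[:,0]>e@SX-(.2 if e@SX<-.18 else .06))] for t in a]/' h.py; python3 - <<'E'
from h import *
o=ctrl.get_obs();print(o["time_s"],o["eef_pos"],o["wrist_force"],(o["eef_pos"]-C)@SX,(o["eef_pos"]-C)@SY);crate()
E
```

```text
6.4 [0.56269437 0.04526409 0.03665593] [ 4.55831360e-03 -1.00866182e+01  6.69813087e+00] -0.1529846239664481 -0.1518188444999404
top rect sx,sy mm [-150.7 -102.5] [104.4  97.1] 0.9
top rect sx,sy mm [-152.1  -98.8] [102.3 102.3] 0.1
face +sx at base -0.1019 -> centre -0.1519 slope(rad) -0.004 lean -0.0 1530
face +sy at base -0.0514 -> centre -0.1014 slope(rad) 0.003 lean 0.001 2062
```

{"op": "servo_tool", "data": {
  "series": "0 0.005 0 0.005 0 0 0; 0 0.010 0 0.010 0 0 0; 0 0.015 0 0.015 0 0 0; 0 0.020 0 0.020 0 0 0; 0 0.024 0 0.024 0 0 0; 0 0.028 0 0.028 0 0 0; 0 0.030 0 0.030 0 0 0; 0 0.032 0 0.032 0 0 0; 0 0.034 0 0.034 0 0 0; 0 0.035 0 0.035 0 0 0; 0 0.035 0 0.035 0 0 0"
}}

```text
time_s: 7.42
eef_pos: [0.5654, 0.0953, 0.0363]
eef_rot: [-0.259, 0.674, 0.634, 0.278]
wrist_force: [1.1, -7.3, 4.7]
opening: 0.498
grasp_force: 3.9
```

```bash
python3 - <<'E'
from h import *
o=ctrl.get_obs();print(o["time_s"],o["eef_pos"],o["wrist_force"],(o["eef_pos"]-C)@SX,(o["eef_pos"]-C)@SY);crate()
E
```

```text
7.4167 [0.5654073  0.09534386 0.03629192] [ 1.12422866 -7.28855329  4.69434298] -0.15363061483434565 -0.10166980254946109
top rect sx,sy mm [-150.8  -53.3] [103.4  97.9] 1.2
top rect sx,sy mm [-152.7  -50.5] [102.  102.1] 0.0
face +sx at base -0.1025 -> centre -0.1525 slope(rad) -0.005 lean 0.001 1544
face +sy at base -0.0027 -> centre -0.0527 slope(rad) 0.004 lean 0.001 2234
```

Near the rail. I'll press on gently until the force rises.

{"op": "servo_tool", "data": {
  "series": "0 0.001 0 0.001 0 0 0; 0 0.002 0 0.002 0 0 0; 0 0.002 0 0.002 0 0 0"
}}

```text
time_s: 7.77
eef_pos: [0.5657, 0.0979, 0.0363]
eef_rot: [-0.259, 0.674, 0.634, 0.278]
wrist_force: [0.3, -8.7, 5.7]
opening: 0.5
grasp_force: 4.4
```

{"op": "servo_tool", "data": {
  "series": "0 0.001 0 0.001 0 0 0; 0 0.0015 0 0.0015 0 0 0; 0 0.0015 0 0.0015 0 0 0"
}}

```text
time_s: 8.02
eef_pos: [0.5658, 0.0987, 0.0362]
eef_rot: [-0.258, 0.674, 0.634, 0.277]
wrist_force: [-3.7, -16.0, 8.5]
opening: 0.5
grasp_force: 8.1
```

```bash
python3 - <<'E'
from h import *
print("retreat");goal(st(-.155,-.19,.05),SY,45,-1)
print("up");goal(st(-.24,-.20,.30),SY,0,-1)
print("over");goal(st(-.36,-.055,.30),SX,0,1)
E
```

```text
retreat
shift [-0.0557 -0.0019 -0.0741] turn [-0.04  0.46  0.37] | 1.0
up
shift [ 0.113  -0.086  -0.2593] turn [  0.11 -44.54   0.36] | 45.0
over
shift [ 0.2172 -0.2052 -0.1575] turn [ 34.87 -34.71 -84.67] | 98.0
```

{"op": "servo_tool", "data": {
  "series": "0 -0.018 0 -0.020 0 0 0; 0 -0.037 0 -0.045 0 0 0; 0 -0.056 0 -0.074 0 0 0; 0 -0.046 -0.01 -0.095 0 -5 0; 0 -0.025 -0.02 -0.115 0 -10 0; 0 -0.005 -0.03 -0.14 0 -16 0; 0 0.02 -0.045 -0.165 0 -22 0; 0 0.045 -0.055 -0.19 0 -28 0; 0 0.07 -0.065 -0.215 0 -34 0; 0 0.095 -0.075 -0.24 0 -40 0; 0 0.113 -0.086 -0.26 0 -44.5 0; 0 0.113 -0.086 -0.26 0 -44.5 0"
}}

```text
time_s: 9.02
eef_pos: [0.4732, 0.0062, 0.3069]
eef_rot: [0.004, 0.727, 0.687, 0.004]
wrist_force: [1.5, 0.4, -0.2]
opening: 0.497
grasp_force: 0.0
```

```bash
python3 - <<'E'
from h import *
o=ctrl.get_obs();print(o["time_s"],o["eef_pos"],o["q"].round(2));crate()
goal(st(-.36,-.056,.30),SX,0,1)
E
```

```text
9.0167 [0.47317404 0.00622526 0.30686138] [-0.24 -0.13  1.75  0.    1.5  -0.18]
top rect sx,sy mm [-150.4  -51.3] [103.8 102. ] 0.3
top rect sx,sy mm [-152.6  -47.8] [101.9 103.9] 0.2
face +sx at base -0.1026 -> centre -0.1526 slope(rad) -0.005 lean 0.002 1560
face +sy at base 0.0007 -> centre -0.0493 slope(rad) 0.002 lean 0.001 2261
shift [ 0.1425 -0.1179  0.0011] turn [ 3.700e-01 -7.000e-02 -8.947e+01] | 89.0
```

Crate is flat against the left rail, at sx about -0.152.

{"op": "servo_tool", "data": {
  "series": "0 0.012 -0.02 0 0 0 -7; 0 0.024 -0.04 0 0 0 -14; 0 0.036 -0.06 0 0 0 -21; 0 0.048 -0.08 0 0 0 -28; 0 0.06 -0.10 0 0 0 -35; 0 0.072 -0.118 0 0 0 -42; 0 0.084 -0.118 0 0 0 -49; 0 0.096 -0.118 0 0 0 -56; 0 0.108 -0.118 0 0 0 -63; 0 0.12 -0.118 0 0 0 -70; 0 0.132 -0.118 0 0 0 -77; 0 0.142 -0.118 0 0 0 -84"
}}

```text
time_s: 10.12
eef_pos: [0.3619, 0.1536, 0.2977]
eef_rot: [-0.002, 0.08, 0.997, 0.002]
wrist_force: [0.4, 0.1, -0.2]
opening: 0.502
grasp_force: 0.0
```

```bash
python3 - <<'E'
from h import *
o=ctrl.get_obs();print(o["time_s"],o["eef_pos"],o["q"].round(2))
goal(st(-.36,-.056,.15),SX,45,1)
goal(st(-.30,-.056,.036),SX,45,1)
E
```

```text
10.1167 [0.36188395 0.15355282 0.29768858] [ 0.09 -0.31  1.92  0.01  1.54 -1.32]
shift [-0.0012  0.0006  0.1477] turn [ -1.83 -45.25  -5.15] | 46.0
shift [-0.0616  0.0057  0.2614] turn [ -1.83 -45.25  -5.15] | 46.0
```

{"op": "servo_tool", "data": {
  "series": "0 0 0 0.02 0 -7 -5; 0 0 0 0.04 0 -14 -5; 0 0 0 0.06 0 -21 -5; 0 0 0 0.08 -1 -28 -5; 0 0 0 0.10 -1 -34 -5; 0 0 0 0.12 -1.8 -40 -5.1; 0 0 0 0.148 -1.8 -45.2 -5.1; 0 -0.01 0.001 0.18 -1.8 -45.2 -5.1; 0 -0.02 0.002 0.21 -1.8 -45.2 -5.1; 0 -0.035 0.004 0.24 -1.8 -45.2 -5.1; 0 -0.05 0.0057 0.2614 -1.8 -45.2 -5.1; 0 -0.05 0.0057 0.2614 -1.8 -45.2 -5.1"
}}

```text
time_s: 11.12
eef_pos: [0.4048, 0.1401, 0.0786]
eef_rot: [0.363, 0.034, 0.931, -0.006]
wrist_force: [0.0, -0.2, 0.1]
opening: 0.501
grasp_force: 0.0
```

```bash
python3 - <<'E'
from h import *
o=ctrl.get_obs();print(o["time_s"],o["eef_pos"],o["wrist_force"],(o["eef_pos"]-C)@SX,(o["eef_pos"]-C)@SY)
goal(st(-.255,-.056,.036),SX,45,1)
goal(st(-.20,-.056,.036),SX,45,1)
a=np.hstack([cv2.resize(ctrl.camera(n)["img"][...,::-1][60:300,150:450],(400,320)) for n in("scene","side")])
cv2.imwrite("pics/both2.png",a)
E
```

```text
11.1167 [0.40478311 0.14012837 0.07862918] [ 0.01427762 -0.1927445   0.10944793] -0.31689273836201326 -0.06773954579310341
shift [-0.0167  0.0112  0.0734] turn [ 0.55 -2.45 -0.62] | 3.0
shift [-0.0572  0.0113  0.1106] turn [ 0.55 -2.45 -0.62] | 3.0
```

View pics/both2.png

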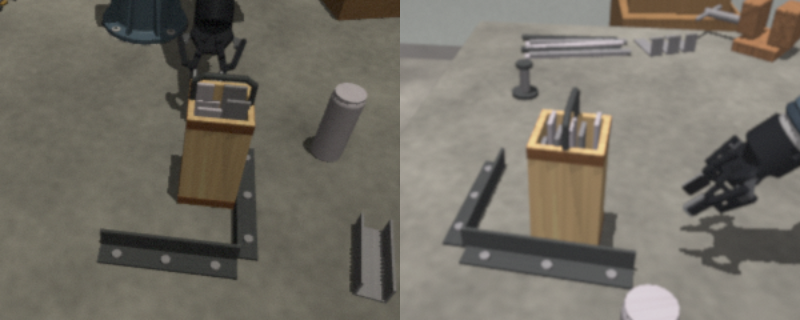

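The fingers (about (690,195), right half) hang behind the crate, clear of the can and the rails, but the descent isn't finished.

{"op": "servo_tool", "data": {
  "series": "0 0.006 0.005 0.02 0 -1 0; 0 0.012 0.011 0.037 0 -2.4 0; 0 0.012 0.011 0.046 0.5 -2.4 -0.6; 0 0.012 0.011 0.046 0.5 -2.4 -0.6; 0 0.012 0.011 0.046 0.5 -2.4 -0.6"
}}

```text
time_s: 11.63
eef_pos: [0.4223, 0.1358, 0.081]
eef_rot: [0.366, 0.024, 0.93, -0.004]
wrist_force: [0.6, 0.5, 0.7]
opening: 0.502
grasp_force: 0.0
```

```bash
python3 - <<'E'
from h import *
o=ctrl.get_obs();print(o["time_s"],o["eef_pos"],o["wrist_force"],(o["eef_pos"]-C)@SX,(o["eef_pos"]-C)@SY)
goal(st(-.255,-.056,.036),SX,45,1)
E
```

```text
11.6333 [0.42225163 0.13581143 0.08100813] [0.61434455 0.47507312 0.6864359 ] -0.29917438744541164 -0.07087728490011026
shift [-0.0018  0.0136  0.0633] turn [ 1.12 -2.04  0.38] | 2.0
```

```bash
python3 - <<'E'
from h import *
o=ctrl.get_obs();print(o["q"].round(3))
for x in(-.28,-.255):
  for t in(45,35,30): print(x,t);goal(st(x,-.056,.036),SX,t,1)
E
```

```text
[ 0.128 -0.211  2.557 -1.137  0.125 -0.3  ]
-0.28 45
shift [0.0165 0.0141 0.0463] turn [ 1.12 -2.04  0.38] | 2.0
-0.28 35
shift [0.0165 0.0141 0.0463] turn [1.09 7.96 0.48] | 8.0
-0.28 30
shift [0.0165 0.0141 0.0463] turn [ 1.07 12.96  0.53] | 13.0
-0.255 45
shift [-0.0018  0.0136  0.0633] turn [ 1.12 -2.04  0.38] | 2.0
-0.255 35
shift [-0.0018  0.0136  0.0633] turn [1.09 7.96 0.48] | 8.0
-0.255 30
shift [-0.0018  0.0136  0.0633] turn [ 1.07 12.96  0.53] | 13.0
```

{"op": "servo_tool", "data": {
  "series": "0 0 0.003 0 0 4 0.2; 0 0 0.006 0 0.5 8 0.3; 0 0 0.009 0 1 13 0.5; 0 0 0.014 0 1 13 0.5; 0 0 0.014 0 1 13 0.5"
}}

```text
time_s: 12.05
eef_pos: [0.4225, 0.1515, 0.0814]
eef_rot: [0.257, 0.031, 0.966, -0.007]
wrist_force: [0.5, -0.6, 0.8]
opening: 0.499
grasp_force: 0.0
```

```bash
python3 - <<'E'
from h import *
o=ctrl.get_obs();print(o["time_s"],o["eef_pos"],o["q"].round(3),(o["eef_pos"]-C)@SX,(o["eef_pos"]-C)@SY)
for t in(35,30): goal(st(-.245,-.056,.036),SX,t,1)
E
```

```text
12.05 [0.42246811 0.1514573  0.08141072] [ 0.158 -0.174  2.394 -0.261  0.425 -1.137] -0.3000058817131532 -0.055252025994716514
shift [-0.0252 -0.0011  0.0667] turn [ 0.26 -5.25  0.09] | 5.0
shift [-0.0252 -0.0011  0.0667] turn [ 0.26 -0.25  0.1 ] | 0.0
```

{"op": "servo_tool", "data": {
  "series": "0.3 -0.004 0 0.012 0 -1 0; 0.3 -0.008 0 0.024 0 -2 0; 0.3 -0.014 0 0.036 0 -3 0; 0.3 -0.02 0 0.047 0 -3 0; 0.3 -0.025 0 0.056 0 -3 0; 0.3 -0.028 -0.001 0.0615 0.2 -3 0; 0.3 -0.028 -0.001 0.0615 0.2 -3 0; 0.3 -0.028 -0.001 0.0615 0.2 -3 0"
}}

```text
time_s: 12.72
eef_pos: [0.4772, 0.1456, 0.0416]
eef_rot: [0.283, 0.032, 0.959, -0.01]
wrist_force: [-1.9, -0.1, -0.1]
opening: 0.353
grasp_force: 0.0
```

```bash
python3 - <<'E'
from h import *
o=ctrl.get_obs();print(o["time_s"],o["eef_pos"],o["q"].round(3),(o["eef_pos"]-C)@SX,(o["eef_pos"]-C)@SY,o["wrist_force"])
for x in(-.20,-.15): goal(st(x,-.056,.04),SX,35,1)
c=ctrl.camera("side")["img"][...,::-1][80:280,200:460]
cv2.imwrite("pics/side3.png",cv2.resize(c,(780,600)))
E
```

```text
12.7167 [0.4771842  0.1456273  0.04156755] [ 0.13   0.065  2.324 -0.529  0.216 -0.887] -0.24502224069470846 -0.05740570823414133 [-1.92431294 -0.05859319 -0.09081262]
shift [-0.037   0.0014  0.0258] turn [-0.09 -2.1   0.08] | 2.0
shift [-0.0789  0.0014  0.0529] turn [-0.09 -2.1   0.08] | 2.0
```

View pics/side3.png

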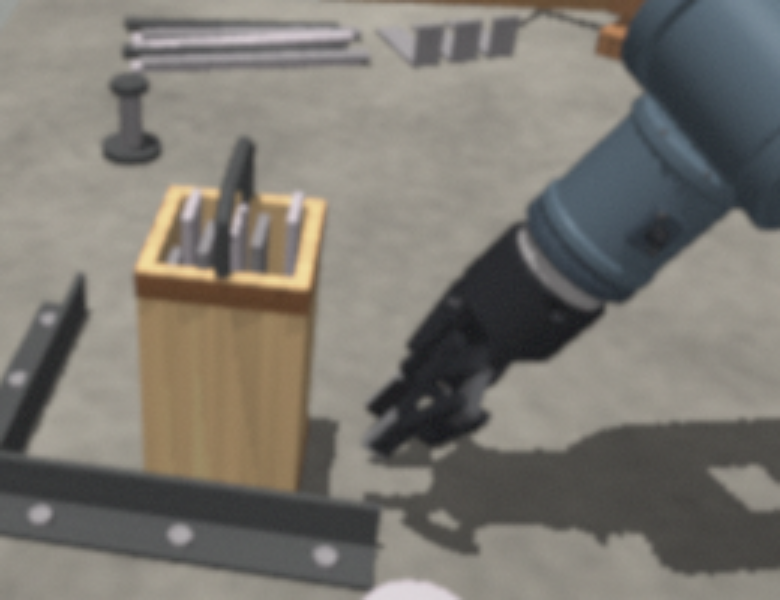

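The fingertips (375,440) lead the gripper body and point low at the crate's face, above the rail's end. I'll push +x along the left rail.

{"op": "servo_tool", "data": {
  "series": "0.3 -0.004 0 0.0027 0 0 0; 0.3 -0.008 0 0.0054 0 0 0; 0.3 -0.012 0 0.008 0 0 0; 0.3 -0.016 0 0.0107 0 0 0; 0.3 -0.020 0 0.0134 0 0 0; 0.3 -0.024 0 0.016 0 0 0; 0.3 -0.028 0.001 0.0188 0 0 0; 0.3 -0.032 0.001 0.0215 0 0 0; 0.3 -0.036 0.001 0.024 0 0 0; 0.3 -0.040 0.001 0.0268 0 0 0; 0.3 -0.044 0.001 0.0295 0 0 0; 0.3 -0.048 0.001 0.032 0 0 0"
}}

```text
time_s: 13.77
eef_pos: [0.5336, 0.1424, 0.0398]
eef_rot: [0.282, 0.032, 0.959, -0.011]
wrist_force: [-11.3, 0.4, 6.5]
opening: 0.354
grasp_force: 5.5
```

```bash
cat > s.py <<'E'
from h import *
o=ctrl.get_obs();print(o["time_s"],o["eef_pos"],o["q"].round(3),(o["eef_pos"]-C)@SX,(o["eef_pos"]-C)@SY,o["wrist_force"]);crate()
for x in(-.15,-.12): goal(st(x,-.056,.04),SX,34,1)
E
python3 s.py
```

```text
13.7667 [0.53356742 0.14236703 0.03979365] [ 0.102  0.173  2.202 -0.438  0.223 -1.001] -0.18854725183191035 -0.05688381406382401 [-11.28436663   0.39781583   6.47367453]
top rect sx,sy mm [-178.5  -28.8] [ 55.8 191.7] 89.9
top rect sx,sy mm [-179.2  -26.3] [ 60.4 190.4] 89.8
face +sx at base -0.1342 -> centre -0.1842 slope(rad) 0.005 lean 0.071 50
face +sy at base 0.003 -> centre -0.047 slope(rad) 0.005 lean -0.002 15
shift [-0.0316  0.0009  0.0205] turn [-0.14 -1.19  0.07] | 1.0
shift [-0.0568  0.0009  0.0367] turn [-0.14 -1.19  0.07] | 1.0
```

```bash
sed -i 's/a=\[t\[(t\[:,1\]>e@SY).*$/a=[t[(abs(t[:,1]+.05)<.065)\&(t[:,0]>e@SX-.005)] for t in a]/' h.py; python3 s.py
```

```text
13.8667 [0.53450799 0.14232667 0.04009673] [ 0.102  0.173  2.201 -0.438  0.222 -1.001] -0.1876060849149353 -0.0568611151301901 [-2.31682335  0.40104993 -1.42606967]
top rect sx,sy mm [-133.6  -51.7] [104.8 101.7] 0.4
top rect sx,sy mm [-134.8  -48.5] [102.2 104.5] 0.2
face +sx at base -0.085 -> centre -0.135 slope(rad) -0.004 lean 0.002 1570
face +sy at base 0.0003 -> centre -0.0497 slope(rad) 0.005 lean 0.002 2206
shift [-0.0314  0.0009  0.0206] turn [-0.12 -1.15  0.06] | 1.0
shift [-0.0566  0.0009  0.0369] turn [-0.12 -1.15  0.06] | 1.0
```

{"op": "servo_tool", "data": {
  "series": "0.3 -0.004 0 0.0027 0 0 0; 0.3 -0.008 0 0.0054 0 0 0; 0.3 -0.012 0 0.008 0 0 0; 0.3 -0.016 0 0.0105 0 0 0; 0.3 -0.020 0 0.013 0 0 0; 0.3 -0.024 0 0.0157 0 0 0; 0.3 -0.028 0 0.0184 0 0 0; 0.3 -0.032 0 0.021 0 0 0; 0.3 -0.036 0 0.0236 0 0 0; 0.3 -0.040 0 0.0262 0 0 0; 0.3 -0.045 0 0.0295 0 0 0; 0.3 -0.050 0 0.0327 0 0 0"
}}

```text
time_s: 14.97
eef_pos: [0.5934, 0.1384, 0.0397]
eef_rot: [0.282, 0.032, 0.959, -0.011]
wrist_force: [-8.3, 0.5, 4.0]
opening: 0.347
grasp_force: 4.5
```

```bash
python3 s.py
```

```text
14.9667 [0.59342994 0.13844775 0.03974254] [ 0.079  0.273  2.07  -0.339  0.246 -1.119] -0.12855664423436405 -0.05678651010067768 [-8.28594357  0.45026076  3.9898575 ]
top rect sx,sy mm [-73.3 -51.6] [102.1 101.3] 89.7
top rect sx,sy mm [-74.2 -48.2] [102.7 104.5] 0.2
face +sx at base -0.0261 -> centre -0.0761 slope(rad) -0.006 lean 0.001 1636
face +sy at base 0.0004 -> centre -0.0496 slope(rad) 0.004 lean 0.001 2127
shift [ 0.0192  0.0008 -0.0121] turn [-0.12 -1.12  0.05] | 1.0
shift [-0.006   0.0008  0.0042] turn [-0.12 -1.12  0.05] | 1.0
```

25 mm to go.

{"op": "servo_tool", "data": {
  "series": "0.3 -0.004 0 0.0026 0 0 0; 0.3 -0.008 0 0.0052 0 0 0; 0.3 -0.012 0 0.0078 0 0 0; 0.3 -0.015 0 0.0098 0 0 0; 0.3 -0.017 0 0.011 0 0 0; 0.3 -0.019 0 0.0124 0 0 0; 0.3 -0.020 0 0.013 0 0 0; 0.3 -0.020 0 0.013 0 0 0"
}}

```text
time_s: 15.73
eef_pos: [0.6176, 0.1368, 0.04]
eef_rot: [0.282, 0.032, 0.959, -0.011]
wrist_force: [-5.9, 0.1, 0.1]
opening: 0.349
grasp_force: 3.0
```

{"op": "servo_tool", "data": {
  "series": "0.3 -0.001 0 0.0006 0 0 0; 0.3 -0.0015 0 0.001 0 0 0; 0.3 -0.0015 0 0.001 0 0 0"
}}

```text
time_s: 15.98
eef_pos: [0.6192, 0.1367, 0.0399]
eef_rot: [0.282, 0.032, 0.959, -0.011]
wrist_force: [-7.6, 0.9, 2.4]
opening: 0.349
grasp_force: 3.8
```

```bash
python3 s.py
```

```text
15.9833 [0.61915813 0.13672514 0.03990595] [ 0.07   0.314  2.012 -0.303  0.259 -1.163] -0.10277085445144632 -0.05678275972026021 [-7.62271379  0.9277634   2.38424833]
top rect sx,sy mm [-49.9 -51.3] [105.3 102.1] 0.4
top rect sx,sy mm [-50.1 -48.8] [103.  104.1] 0.1
face +sx at base -0.0003 -> centre -0.0503 slope(rad) -0.003 lean 0.002 1655
face +sy at base 0.0005 -> centre -0.0495 slope(rad) 0.004 lean 0.001 2095
shift [ 0.0396  0.0008 -0.0257] turn [-0.12 -1.19  0.07] | 1.0
shift [ 0.0144  0.0008 -0.0094] turn [-0.12 -1.19  0.07] | 1.0
```

Almost touching. I'll press until the force rises past the sliding level.

{"op": "servo_tool", "data": {
  "series": "0.3 -0.0012 0 0.0008 0 0 0; 0.3 -0.002 0 0.0013 0 0 0; 0.3 -0.002 0 0.0013 0 0 0"
}}

```text
time_s: 16.33
eef_pos: [0.6196, 0.1368, 0.0392]
eef_rot: [0.281, 0.032, 0.959, -0.011]
wrist_force: [-21.5, 0.6, 12.9]
opening: 0.349
grasp_force: 10.4
```

{"op": "servo_tool", "data": {
  "series": "0.3 -0.001 0 0.0006 0 0 0; 0.3 -0.001 0 0.0006 0 0 0"
}}

```text
time_s: 16.5
eef_pos: [0.6197, 0.1368, 0.0391]
eef_rot: [0.28, 0.032, 0.959, -0.011]
wrist_force: [-29.0, 1.1, 21.8]
opening: 0.35
grasp_force: 14.9
```

Seated against the far rail. I'll retreat straight back and then up.

{"op": "servo_tool", "data": {
  "series": "0.3 0.005 0 -0.003 0 0 0; 0.3 0.015 0 -0.01 0 0 0; 0.3 0.03 0 -0.02 0 0 0; 0.3 0.045 0 -0.03 0 0 0; 0.3 0.055 0 -0.045 0 0 0; 0.3 0.06 0 -0.065 0 0 0; 0.3 0.06 0 -0.085 0 0 0; 0.3 0.06 0 -0.085 0 0 0; 0.3 0.06 0 -0.085 0 0 0"
}}

```text
time_s: 17.25
eef_pos: [0.5294, 0.1434, 0.0816]
eef_rot: [0.286, 0.032, 0.958, -0.01]
wrist_force: [-0.1, 0.7, -0.4]
opening: 0.351
grasp_force: 0.0
```

```bash
python3 s.py; python3 - <<'E'
from h import *
a=np.hstack([cv2.resize(ctrl.camera(n)["img"][...,::-1][60:300,100:400],(400,320)) for n in("scene","side")])
cv2.imwrite("pics/both4.png",a)
E
```

```text
17.25 [0.52940091 0.14339514 0.08155397] [ 0.106  0.056  2.21  -0.31   0.316 -1.131] -0.19277324785885983 -0.056136960468576025 [-0.06635906  0.68912321 -0.44435133]
top rect sx,sy mm [-48.5 -51.5] [103.4 101.6] 0.2
top rect sx,sy mm [-50.7 -48.3] [102.7 104.2] 0.4
face +sx at base -0.0001 -> centre -0.0501 slope(rad) -0.004 lean 0.001 1663
face +sy at base 0.0006 -> centre -0.0494 slope(rad) 0.002 lean 0.001 2087
shift [-0.0144  0.0007  0.0571] turn [-0.08 -0.93  0.03] | 1.0
shift [-0.0396  0.0007  0.0735] turn [-0.08 -0.93  0.03] | 1.0
```

View pics/both4.png

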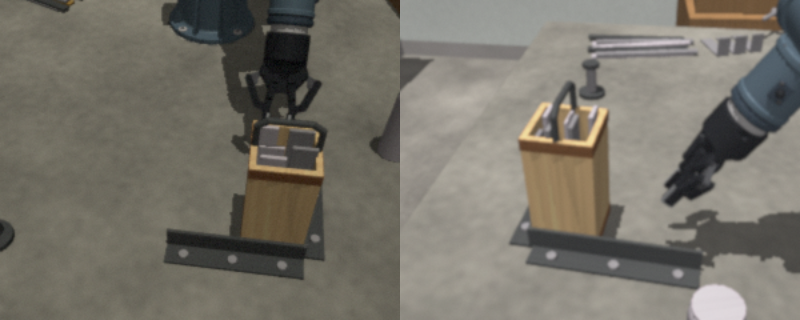

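The crate stands upright in the corner, flat against both rails (left half, base at about (280,240)). The gripper is well clear at (670,200) in the right half.

```bash
python3 -c "
from bench import ctrl
print(ctrl.hand_in())"
```

```text
the job is handed in; nothing more can be done
None
```

The crate is home in the corner stop, upright, square and against both rails by camera measurement (centre about 50 mm from each), the bystanders were left untouched, and the job was handed in at about 17 s; no verdict came back.

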